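# Read a return spring on the spring tester

## Task

Stand the taller, slimmer of the two coil springs on the round plate of the spring tester, inside the plate's engraved ring, and press its cap straight down until the top of the cap is level with the gap between the two collars on the tester's post; hold it still there for a good second so that the dial can be read, and never push it on below the lower collar. Then let the spring up again and leave it standing upright on the plate. Leave the short spring and the lens canister where they are.

Things in the scene. Friction and masses are not known exactly. Their poses are not given: they have to be found in the camera images.
- tester: Spring tester, fixed to the table: a grey base 135 x 185 mm, 30 mm high, with a round steel plate on top, a force dial and a gauge post with two collars. Origin on the table under the plate's axis; its z is up, its x points away from the robot at yaw 0. The post (13 mm thick, collars 28 mm, top 130 mm above the table) stands at x +60, y -45 mm in this frame; the round dial, 62 mm wide and up to about 75 mm high, is centred at x -4, y -97 mm.
- plate_top (a point): Centre of the upper face of the tester's flat, round plate, 90 mm across, 44 mm above the table, with a thin engraved ring 80 mm across. The plate rests on a stiff force cell and sinks about 0.2 mm per newton.
- collar_low (a point): On the post's axis at the top face of the lower collar, 79 mm above the table: the lower limit for the top of the spring's cap.
- collar_high (a point): On the post's axis at the underside of the upper collar, 101 mm above the table: the upper limit for the top of the spring's cap.
- needle (a joint): Dial needle of the tester, rad, 0 at rest, about 0.16 rad per newton on the plate (the spring's own weight shows too).
- tall_spring: The tall slim coil spring, standing upright and loose, about 160 g, 85 mm high when free: an aluminium foot disc (48 mm across, 8 mm thick), a steel coil 28 mm across, and an aluminium cap (34 mm across, 14 mm thick, fluted side) that slides straight down over a guide. Origin at the centre of the foot's underside. It can be lifted by the cap, which does not pull out.
- tall_spring_cap (a point): Centre of the top face of the tall spring's cap (85 mm above the foot's underside when free); the cap's side, 14 mm high, lies just below.
- tall_spring_press (a joint): How far the tall spring's cap is pressed down, m: 0 free, 0.052 at its stop; it resists with 350 N per m (about 11 N in the middle of the gap between the collars) and comes back up by itself.
- eyepieces (a point): Obstacle: front end of the fixed microscope's two eyepieces, 140 mm wide, 0.37 to 0.47 m above the table at the right. An arm that comes from the right must draw back towards its base before it swings in.
- short_spring: Bystander: the short wide coil spring, loose, 48 mm high, foot 54 mm and cap 46 mm across. Origin at the centre of its underside.
- canister: Bystander: a clear lens canister with black lid, loose, 51 mm across and 71 mm high. Origin at the centre of its underside.

How it is judged (in metres and radians):
On the way:
1. the tall spring stands upright on the plate, inside the ring, with the top of its cap held still between the two collars' heights for 0.8 s (horizontal distance between tall_spring and plate_top below 0.018 m and z of tall_spring in the frame of plate_top between -0.005 and 0.005 m and angle between tall_spring's own z axis and vertical below 0.175 rad and z of tall_spring_cap in the frame of collar_low above -0.0015 m and z of tall_spring_cap in the frame of collar_high below 0.0015 m and velocity of joint tall_spring_press between -0.02 and 0.02 m/s), for 0.8 s.
At the end, for the whole second after the job is handed in: The tall spring stands released and at rest on the tester's plate, upright within 10 degrees, its foot inside the engraved ring (centre within 18 mm of the plate's centre), its cap back up to within 6 mm of its free height; the short spring and the canister are within 20 mm of where they stood (horizontal distance between tall_spring and plate_top below 0.018 m and z of tall_spring in the frame of plate_top between -0.005 and 0.005 m and angle between tall_spring's own z axis and vertical below 0.175 rad and value of joint tall_spring_press below 0.006 m and linear speed of tall_spring below 0.02 m/s and distance of each of short_spring, canister from where it was at the start of the episode below 0.02 m); the robot touches nothing.
It fails at once if the tall spring is pressed beyond the lower collar (more than 45 mm of travel) (value of joint tall_spring_press above 0.045 m).
It fails at once if the short spring or the canister is moved more than 20 mm (distance of any of short_spring, canister from where it was at the start of the episode above 0.02 m).
It also fails if it takes over 54 s, if anything falls off the work surface, if the arm or the gripper's body presses on something with over 40 N, if the wrist force passes 120 N, or if a joint passes its speed limit or range.

## Robot

A 6-joint arm with a two-finger parallel gripper is mounted at the origin on a cart in front of the work surface, level with it; the furniture and walls round the work are solid. World frame = base frame: x ahead of the robot, y to its left, z up, the work surface at z = 0. Lengths are in mm, angles in rad, forces in N, time in s.
With the tool pointing down it reaches from about 275 to 1000 mm from the base axis. Payload 8.4 kg.
Tool frame: the origin (TCP) lies midway between the tips of the shut fingers; the grasp point (between the pads) lies r.grip_point_offset behind it (r.grip_point_offset is the distance from the TCP to the grasp point, in mm); z points along the fingers, y is the direction in which the jaws open and shut (so a half turn about z gives the same grasp; the last joint's range is limited). The gripper opens to 85 mm and grips with 20 to 120 N. Pads are 22 mm wide; open, the fingers measure 114 mm over their backs; the gripper's body (76 mm by 85 mm) begins 54 mm behind the grasp point. The pads swing forward as they close: fully open they stand 13 mm farther back than shut.
Start: joints at [-1.251, 0.353, 1.633, -0, 1.155, -0.002], TCP at [197.67, -592.92, 231.281] pointing down, gripper open.
Joint ranges: [-2.63, 2.63], [-0.92, 2.1], [0.06, 2.66], [-1.3, 4.44], [0, 2.69], [-3.02, 3.02]. Speed limits (rad/s): [2.22, 2.22, 2.79, 3.14, 3.14, 3.14].

## Interface

Orientations are given as [roll, pitch, yaw] about the fixed x, y, z axes, in that order (R = Rz(yaw) Ry(pitch) Rx(roll)).
In Python, from rig import r gives the robot as it stands.
- The arm moves only by the tool move_arm, never from a script. Its argument "targets" is one flat list of numbers, 5 for each row, row after row: the gripper's target within -1 to 1 (fully open at 1, half-way at 0, shut at -1), then the shift along the tool's x, y, z in cm, then the turn about the tool's z in degrees. In form: [gripper, tx, ty, tz, turn, gripper, tx, ty, tz, turn, ...]. A call has 1 to 10 rows; each row is the pose to reach, as a shift and turn from the pose commanded when the call began, along the tool's axes at that moment; what a row does not reach only later rows make up. A row lasts 1/10 s, in which the tool goes at most 50 mm and 8.59 degrees, less where a joint would pass 70% of its speed; a pose out of reach is approached as far as the arm can. A call with a gripper value outside its range is refused whole. The fingers move at their own pace and stop on an object; "squeeze" is the grip in N (left out, the last holds). Time passes only in rows, so rows that repeat a pose let the fingers close. It gives the time, the measured TCP pose, the force and the opening at its end, in the units of the state.
- r.sense(): the state, without advancing time (a new reading comes with each control period).
- r.grab_frame(name): name is "scene" or "side" or "wrist"; returns a dict with "img" (420x560x3 uint8, blue, green, red), "K" (3x3 intrinsics, pixels), "world_to_cam" (4x4, takes a point from world to camera coordinates). Camera axes: x right, y down, z forward; pixel columns grow to the right and rows downward; lengths in mm; the calibration is good to about 2 mm. A picture is of the moment at which its call begins. There is no depth.
- r.sign_off(): hands the job in, once; it reports no verdict.
Trained networks look in a picture, given as the dict that the camera call returned (one of the last four; its "shot" number tells which), for a name from the list of things; names that differ only in an ending like _2 or _b are one class to them, and where a whole thing is asked for, a point or a joint stands for the part that bears it (a point fixed in the world has none). Each returns a list of dicts, best first, with "conf" (0 to 1); they miss things now and then, are a little off and sometimes report something else, mostly with a low value. They report only what shows in the picture. A call takes as long as a camera call.
- r.outline_of(picture, thing): "region" (420x560 bool, what is visible of it).
- r.mark_of(picture, thing): "position" ([x, y, z] in mm, in world coordinates, good to about 4 mm: a listed point, or the origin of a listed thing).
The state is a dict: "clock": time; "qpos": joint angles; "qvel": joint speeds; "joint_efforts": joint torques, N m; "eef_pos": TCP position; "tcp_rot": TCP orientation; "contact_force": force on the tool from outside, world axes, zero at the start; "wrist_torque": the same for the moment, N m; "opening": opening from 0.0 (shut) to 1.0 (fully open).
Only numpy, scipy, OpenCV 4.12 (cv2) and the standard library are available. Lean on these libraries where they do the work, as an engineer would, in place of code of your own. Each camera call takes 0.05 s, during which the arm holds its last target.

## Working session

There is one attempt and no reset: what is moved stays moved. The work goes in short steps, Python scripts to look and compute and a tool call to move; the robot and the scene stay as the last step left them, time stands still between calls to the robot, and variables do not carry over. Pictures are saved under pics/ and viewed, and the job is handed in when it is done.

Besides the shell and the picture viewer there is one more tool, called after "Call:" in YAML: its name, and indented under it one key for each argument. move_arm: Moves the arm, as the interface text tells. Its arguments: {"type":"object","properties":{"targets":{"type":"array","items":{"type":"number"}},"squeeze":{"type":"number"}},"required":["targets"]}

```bash
ls; mkdir -p pics; python3 - <<'E'
from rig import r
import cv2, numpy as np
print(r.sense(), r.grip_point_offset)
for n in ["scene","side"]:
    f=r.grab_frame(n); cv2.imwrite(f"pics/a_{n}.png",f["img"])
    for t in ["tester","plate_top","collar_low","collar_high","tall_spring","tall_spring_cap","short_spring","canister","eyepieces"]:
        try: print(n,t,[(np.round(d["position"]),round(d["conf"],2)) for d in r.mark_of(f,t)][:2])
        except Exception as e: print(n,t,e)
E
```

```text
pics
{'clock': 0.0, 'qpos': array([-1.25143698e+00,  3.53646163e-01,  1.63416927e+00, -2.10716385e-05,
        1.15522220e+00, -2.42083401e-03]), 'qvel': array([-0.0010224 , -0.00278143,  0.00045954,  0.00062488,  0.00138603,
       -0.00065052]), 'joint_efforts': array([-4.23548427e-04, -6.05252481e+01, -3.42065191e+01, -9.28525856e-05,
        9.41554550e-03,  1.10214353e-05]), 'eef_pos': array([ 197.48286207, -592.44828587,  230.54790192]), 'tcp_rot': array([-3.14014763e+00,  1.57676965e-05,  3.21788710e-01]), 'contact_force': array([ 0.90185039,  0.15849827, -0.87998096]), 'wrist_torque': array([-0.02680839,  0.04047471, -0.0059406 ]), 'opening': 0.99814045895582} 18.700000000000003
scene tester [(array([470.,  58.,   8.]), 0.86)]
scene plate_top [(array([466.,  65.,  41.]), 0.95), (array([ 428., -163.,   -0.]), 0.61)]
scene collar_low [(array([534.,  25.,  78.]), 0.59)]
scene collar_high [(array([533.,  30.,  98.]), 0.64)]
scene tall_spring [(array([475., 380.,  -1.]), 0.68)]
scene tall_spring_cap [(array([474., 381.,  82.]), 0.7)]
scene short_spring [(array([456., 268.,  -3.]), 0.62), (array([475., 379.,   0.]), 0.25)]
scene canister [(array([ 426., -162.,    2.]), 0.9)]
scene eyepieces []
side tester [(array([466.,  65.,   2.]), 0.77)]
side plate_top [(array([468.,  65.,  44.]), 0.79), (array([474., 384.,  -5.]), 0.44)]
side collar_low [(array([536.,  23.,  82.]), 0.98)]
side collar_high [(array([531.,  27.,  98.]), 0.74)]
side tall_spring [(array([473., 380.,  -3.]), 0.69)]
side tall_spring_cap [(array([472., 381.,  80.]), 0.48)]
side short_spring [(array([456., 270.,  -2.]), 0.53)]
side canister []
side eyepieces []
```

View pics/a_scene.png

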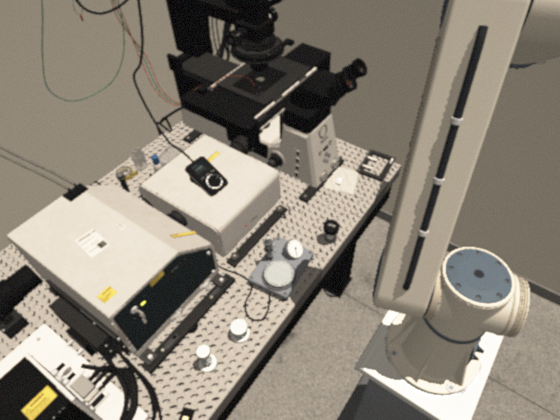

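View pics/a_side.png

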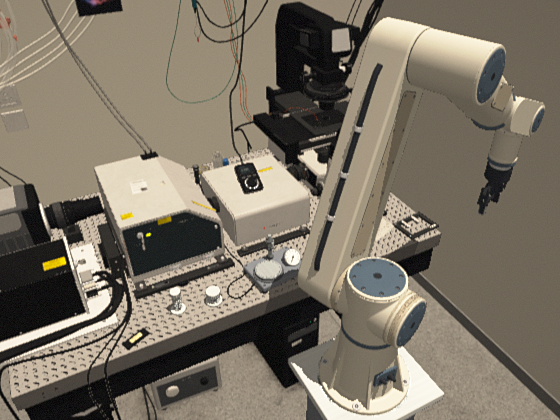

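```bash
cat > h.py <<'E'
from rig import r
import cv2, numpy as np
def ray(f,u,v,z):
    K=f["K"];T=f["world_to_cam"];R=T[:3,:3];t=T[:3,3]
    c=-R.T@t; d=R.T@np.linalg.inv(K)@[u,v,1]
    return np.round(c+d*(z-c[2])/d[2])
def proj(f,p):
    T=f["world_to_cam"]; q=f["K"]@(T[:3,:3]@np.array(p,float)+T[:3,3]); return q[:2]/q[2]
E
python3 - <<'E'
from h import *
f=r.grab_frame("scene")
for u,v,z in [(360,66,420),(352,82,420),(365,70,420),(146,368,0),(233,290,0),(135,355,0),(215,270,0),(228,250,0)]: print(u,v,z,ray(f,u,v,z))
print([proj(f,(474,380,z)) for z in (0,85)], proj(f,(467,65,44)),proj(f,(456,269,0)))
d=r.outline_of(f,"eyepieces"); print(len(d))
im=cv2.resize(f["img"][220:400,140:380],None,fx=3.3,fy=3.3,interpolation=cv2.INTER_CUBIC); cv2.imwrite("pics/b.png",im)
E
```

```text
360 66 420 [ 552. -492.  420.]
352 82 420 [ 529. -402.  420.]
365 70 420 [ 528. -481.  420.]
146 368 0 [601. 487.   0.]
233 290 0 [562. 173.   0.]
135 355 0 [653. 479.   0.]
215 270 0 [654. 151.   0.]
228 250 0 [670.  69.   0.]
[array([208.8644165 , 362.48563405]), array([203.81798946, 349.8432354 ])] [279.287415   272.36028643] [240.29934326 333.85420632]Traceback (most recent call last):
  File "<stdin>", line 5, in <module>
ValueError: it knows: canister, collar_high, collar_low, needle, plate_top, short_spring, tall_spring, tall_spring_cap, tall_spring_press, tester
```

Call:
move_arm:
  targets: [1,0,-5,0,-8,1,0,-10,0,-16,1,0,-15,0,-24,1,0,-20,0,-32,1,0,-24,0,-40,1,0,-27,0,-48,1,0,-27,0,-48]

```text
clock: 1.75
eef_pos: [111.1, -333.3, 231.0]
tcp_rot: [-3.141, -0.001, 1.164]
contact_force: [0.2, 0.2, 0.7]
opening: 1.002
```

```bash
cat >> h.py <<'E'
from scipy.spatial.transform import Rotation as Ro
def to(p,yaw=None,base=None):
    s=r.sense(); b=s["eef_pos"]; R=Ro.from_euler("xyz",s["tcp_rot"])
    d=R.inv().apply(np.array(p,float)-b)/10
    print("clk",round(s["clock"],2),"pos",b.round(1),"yaw",np.degrees(s["tcp_rot"]).round(1),"q",s["qpos"].round(2),"F",s["contact_force"].round(1),"op",round(s["opening"],3))
    print("shift cm",d.round(2), "turn", None if yaw is None else round(np.degrees(s["tcp_rot"][2])-yaw,1))
E
python3 -c "
from h import *
to((370,-20,231),121);to((440,330,231),121)"
```

```text
clk 1.75 pos [ 111.1 -333.3  231. ] yaw [-1.799e+02 -1.000e-01  6.670e+01] q [-1.25 -0.1   2.16 -0.    1.08 -0.85] F [0.2 0.2 0.7] op 1.002
shift cm [3.902e+01 1.137e+01 3.000e-02] turn -54.3
clk 1.75 pos [ 111.1 -333.3  231. ] yaw [-1.799e+02 -1.000e-01  6.670e+01] q [-1.25 -0.1   2.16 -0.    1.08 -0.85] F [0.2 0.2 0.7] op 1.002
shift cm [7.393e+01 3.940e+00 7.000e-02] turn -54.3
```

Call:
move_arm:
  targets: [1,3.9,1.1,0,-6,1,8.2,2.4,0,-12,1,12.5,3.6,0,-18,1,16.8,4.9,0,-24,1,21.1,6.1,0,-30,1,25.4,7.4,0,-36,1,29.7,8.6,0,-42,1,34,9.9,0,-48,1,38,11.1,0,-54,1,39,11.4,0,-54]

```text
clock: 2.75
eef_pos: [376.0, -22.2, 231.8]
tcp_rot: [3.139, 0.001, 2.107]
contact_force: [-0.3, 0.8, -0.8]
opening: 1.004
```

```bash
python3 -c "
from h import *
to((455,370,190),121)"
```

```text
clk 2.75 pos [376.  -22.2 231.8] yaw [179.9   0.  120.7] q [-0.06 -0.05  2.12  0.    1.07 -0.6 ] F [-0.3  0.8 -0.8] op 1.004
shift cm [29.68 26.81  4.22] turn -0.3
```

Call:
move_arm:
  targets: [1,3.3,3,0,0,1,6.6,6,0,0,1,9.9,9,0.5,0,1,13.2,11.9,1,0,1,16.5,14.9,2,0,1,19.8,17.9,3,0,1,23.1,20.9,4,0,1,26.4,23.9,4,0,1,29.7,26.8,4,0,1,29.7,26.8,4,0]

```text
clock: 3.75
eef_pos: [455.0, 371.5, 191.1]
tcp_rot: [3.139, -0.001, 2.102]
contact_force: [0.6, 0.1, 0.1]
opening: 1.001
```

```bash
python3 -c "
from h import *
to((474,380,100),121)
for n in ['wrist','scene','side']:
    f=r.grab_frame(n); cv2.imwrite(f'pics/c_{n}.png',f['img'])
    for t in ['tall_spring','tall_spring_cap','short_spring']:
        print(n,t,[(d['position'].round(1),round(d['conf'],2)) for d in r.mark_of(f,t)][:2])
"
```

```text
clk 3.75 pos [455.  371.5 191.1] yaw [ 1.799e+02 -1.000e-01  1.204e+02] q [0.68 0.34 1.76 0.   1.05 0.15] F [0.6 0.1 0.1] op 1.001
shift cm [-0.24  2.04  9.11] turn -0.6Traceback (most recent call last):
  File "<string>", line 7, in <module>
    print(n,t,[(d['position'].round(1),round(d['conf'],2)) for d in r.mark_of(f,t)][:2])
                ^^^^^^^^^^^^^^^^^^^
AttributeError: 'list' object has no attribute 'round'. Did you mean: 'count'?
```

View pics/c_wrist.png

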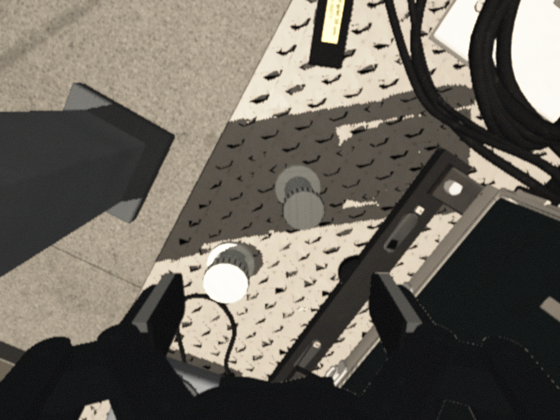

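The wrist view shows the tall spring (cap at about 304,210, foot at 298,187) a little short of the jaws' midline, and the short spring at about (228,280).

```bash
python3 -c "
from h import *
for n in ['wrist','scene','side']:
    f=r.grab_frame(n); cv2.imwrite(f'pics/c_{n}2.png',f['img'])
    for t in ['tall_spring','tall_spring_cap','short_spring']:
        print(n,t,[(np.round(d['position'],1),round(d['conf'],2)) for d in r.mark_of(f,t)][:2])
    if n=='wrist': print(ray(f,304,210,85),ray(f,298,184,8),ray(f,225,282,48))
"
```

```text
wrist tall_spring [(array([477.6, 382.1,  -0.8]), 0.73)]
wrist tall_spring_cap []
wrist short_spring [(array([452.8, 264.8,  -1.4]), 0.75), (array([4.68e+02, 6.28e+01, 1.00e-01]), 0.18)]
[472. 379.  85.] [471. 382.   8.] [453. 266.  48.]
scene tall_spring [(array([ 4.798e+02,  3.811e+02, -1.000e-01]), 0.76)]
scene tall_spring_cap [(array([475.7, 376.1,  83.1]), 0.55)]
scene short_spring [(array([456. , 266.7,  -2. ]), 0.83)]
side tall_spring [(array([472.7, 383. ,  -1.9]), 0.59)]
side tall_spring_cap [(array([474. , 382.3,  80.7]), 0.5)]
side short_spring [(array([458.1, 269. ,   2.9]), 0.84), (array([465.9,  63.2,  43.6]), 0.47)]
```

View pics/c_side2.png

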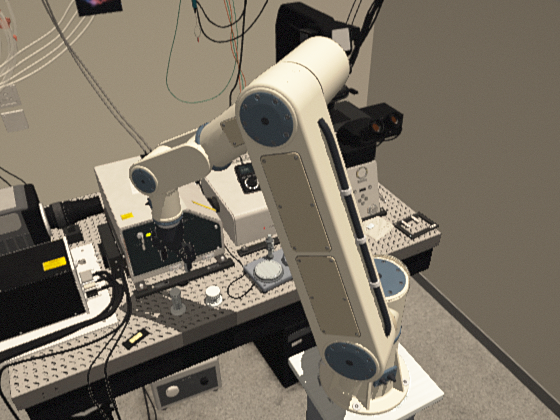

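Call:
move_arm:
  targets: [1,-0.2,2,1,0,1,-0.2,2,4,0,1,-0.2,2,7,0,1,-0.2,2,9,0,1,-0.2,2,9,0,1,-0.2,2,9,0]

```text
clock: 5.05
eef_pos: [471.6, 375.5, 101.6]
tcp_rot: [-3.141, 0.0, 2.102]
contact_force: [-0.3, 0.3, 0.7]
opening: 0.999
```

```bash
python3 -c "
from h import *
to((474,380.5,57))
for n in ['wrist','scene']:
    f=r.grab_frame(n); cv2.imwrite(f'pics/d_{n}.png',f['img'])
    print(n,'proj cap',proj(f,(474,380.5,85)))
    for t in ['tall_spring','tall_spring_cap']:
        print(n,t,[(np.round(d['position'],1),round(d['conf'],2)) for d in r.mark_of(f,t)][:2])
"
```

```text
clk 5.05 pos [471.6 375.5 101.6] yaw [-180.     0.   120.4] q [ 0.67  0.47  1.79 -0.    0.89  0.14] F [-0.3  0.3  0.7] op 0.999
shift cm [0.31 0.46 4.46] turn None
wrist proj cap [284.29099785 257.73558519]
wrist tall_spring [(array([476.7, 381.1,  -1.9]), 0.6)]
wrist tall_spring_cap [(array([476.4, 382. ,  83.3]), 0.95)]
scene proj cap [203.68367518 350.00142249]
scene tall_spring [(array([474.5, 379. ,   1.7]), 0.68)]
scene tall_spring_cap [(array([476.3, 377.5,  82.3]), 0.62)]
```

View pics/d_wrist.png

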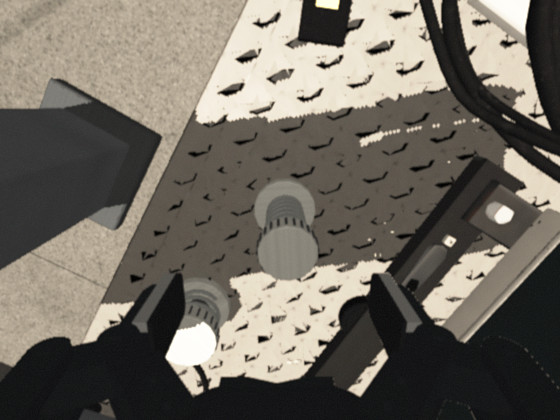

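```bash
python3 -c "
from h import *
f=r.grab_frame('wrist')
print(ray(f,288,252,85), ray(f,256,252,85),ray(f,318,252,85))
s=r.sense();print(s['eef_pos'],s['qpos'])
# fingertip midpoint in picture
print(proj(f,s['eef_pos']))
T=f['world_to_cam'];print(-T[:3,:3].T@T[:3,3])
"
```

```text
[475. 384.  85.] [460. 376.  85.] [489. 393.  85.]
[471.90238016 375.67063846 102.16341135] [6.69854030e-01 4.66317803e-01 1.78528561e+00 7.76502774e-06
 8.88608309e-01 1.38609921e-01]
[275.35969317 278.47712438]
[430.56340531 446.64042833 243.07702373]
```

Call:
move_arm:
  targets: [1,0.35,0.55,0.5,0,1,0.35,0.55,2.5,0,1,0.35,0.55,4.4,0,1,0.35,0.55,4.4,0,1,0.35,0.55,4.4,0]

```text
clock: 5.9
eef_pos: [474.5, 381.3, 57.1]
tcp_rot: [-3.141, 0.0, 2.102]
contact_force: [-0.4, 0.6, 0.8]
opening: 1.001
```

```bash
python3 -c "
from h import *
f=r.grab_frame('wrist'); cv2.imwrite('pics/e_wrist.png',f['img'])
for t in ['tall_spring','tall_spring_cap']:
    print(t,[(np.round(d['position'],1),round(d['conf'],2)) for d in r.mark_of(f,t)][:2])
to((475,381.5,57))
f=r.grab_frame('side'); cv2.imwrite('pics/e_side.png',cv2.resize(f['img'][200:340,120:300],None,fx=4,fy=4))
"
```

```text
tall_spring [(array([476.4, 380.4,   1.1]), 0.83)]
tall_spring_cap [(array([477.4, 380.2,  82.8]), 0.79)]
clk 6.05 pos [475.1 381.7  58.2] yaw [179.9  -0.  120.4] q [0.67 0.53 1.79 0.   0.81 0.14] F [-0.6  0.   0.7] op 1.0
shift cm [-0.01 -0.02  0.12] turn None
```

View pics/e_wrist.png

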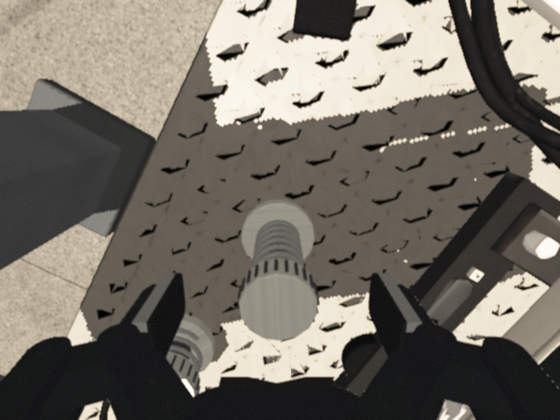

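View pics/e_side.png

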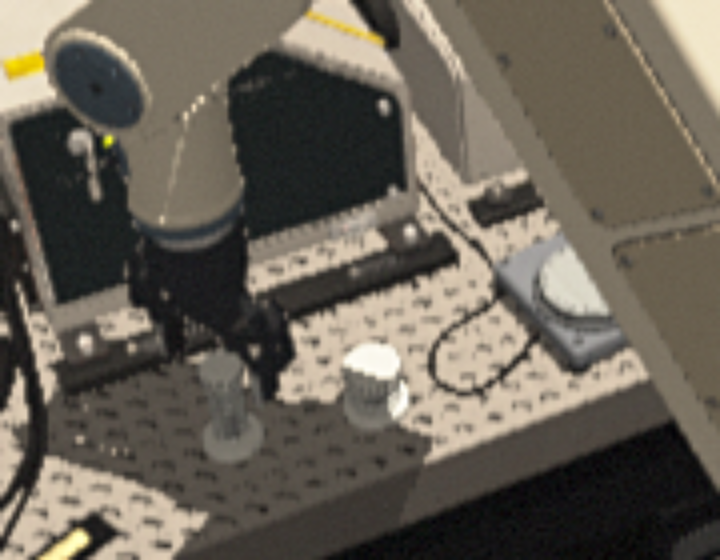

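Call:
move_arm:
  targets: [-1,0,0,0,0,-1,0,0,0,0,-1,0,0,0,0,-1,0,0,0,0,-1,0,0,0,0,-1,0,0,0,0,-1,0,0,0,0,-1,0,0,0,0]
  squeeze: 50

```text
clock: 6.9
eef_pos: [474.6, 381.3, 57.3]
tcp_rot: [3.141, -0.0, 2.102]
contact_force: [0.7, 1.2, -0.2]
opening: 0.379
```

```bash
python3 -c "
from h import *
f=r.grab_frame('wrist'); cv2.imwrite('pics/f_wrist.png',f['img'])
for t in ['tall_spring','tall_spring_cap']:
    print(t,[(np.round(d['position'],1),round(d['conf'],2)) for d in r.mark_of(f,t)][:2])
to((475,381.5,57))
"
```

```text
tall_spring [(array([476.8, 377.6,   2. ]), 0.61)]
tall_spring_cap [(array([475.4, 378.6,  80.5]), 0.84)]
clk 7.05 pos [474.6 381.3  57.3] yaw [180.   -0.  120.4] q [ 0.67  0.54  1.79 -0.    0.81  0.14] F [ 0.5 -0.5 -0.3] op 0.377
shift cm [0.   0.05 0.03] turn None
```

View pics/f_wrist.png

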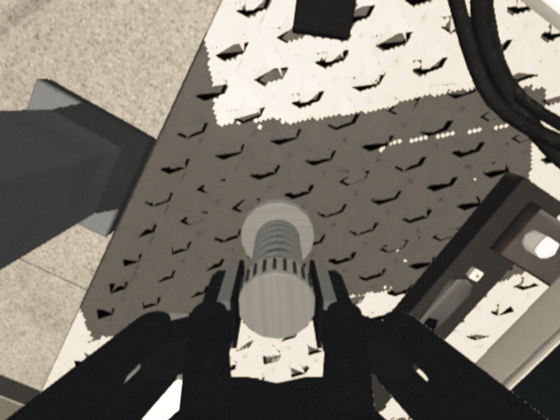

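Call:
move_arm:
  targets: [-1,0,0,-1,0,-1,0,0,-3,0,-1,0,0,-5.5,0,-1,0,0,-8,0,-1,0,0,-9,0,-1,0,0,-9,0]

```text
clock: 7.65
eef_pos: [475.1, 381.7, 148.9]
tcp_rot: [3.139, -0.0, 2.102]
contact_force: [0.6, -1.0, -2.1]
opening: 0.376
```

```bash
python3 -c "
from h import *
for n in ['scene','side']:
    f=r.grab_frame(n); cv2.imwrite(f'pics/g_{n}.png',f['img'])
    for t in ['tester','plate_top','collar_low','collar_high','tall_spring']:
        print(n,t,[(np.round(d['position'],1),round(d['conf'],2)) for d in r.mark_of(f,t)][:1])
to((467,65,147))
"
```

```text
scene tester [(array([469.9,  60.1,   4.8]), 0.6)]
scene plate_top [(array([465.9,  66.8,  42.6]), 0.82)]
scene collar_low [(array([533.6,  24. ,  80.3]), 0.59)]
scene collar_high [(array([531.5,  30.1,  99.2]), 0.63)]
scene tall_spring [(array([474.7, 380.2,  86.5]), 0.71)]
side tester [(array([470. ,  64.1,  -1.3]), 0.62)]
side plate_top [(array([467.7,  66.1,  42.1]), 0.86)]
side collar_low [(array([532.5,  25.2,  80.4]), 0.88)]
side collar_high []
side tall_spring [(array([472.2, 378.7,  83.8]), 0.77)]
clk 8.25 pos [474.4 381.1 147. ] yaw [-180.     0.   120.4] q [0.67 0.42 1.74 0.   0.98 0.14] F [-0.3 -0.2 -1.8] op 0.375
shift cm [-2.688e+01 -1.665e+01  1.000e-02] turn None
```

View pics/g_side.png

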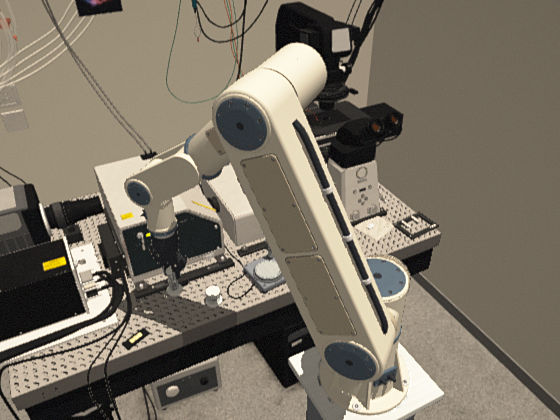

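Spring is lifted (about −1.8 N, foot near z 88). Now carrying it to above the plate.

Call:
move_arm:
  targets: [-1,-1.5,-1,0,0,-1,-4.5,-2.8,0,0,-1,-8,-5,0,0,-1,-11.5,-7.1,0,0,-1,-15,-9.3,0,0,-1,-18.5,-11.5,0,0,-1,-22,-13.6,0,0,-1,-25,-15.5,0,0,-1,-26.5,-16.4,0,0,-1,-26.9,-16.7,0,0]

```text
clock: 9.25
eef_pos: [466.0, 62.3, 147.4]
tcp_rot: [-3.141, 0.0, 2.1]
contact_force: [-1.0, -0.5, -1.3]
opening: 0.376
```

```bash
python3 -c "
from h import *
to((467,65.5,147))
for n in ['wrist','scene','side']:
    f=r.grab_frame(n); cv2.imwrite(f'pics/h_{n}.png',f['img'])
    for t in ['tester','plate_top','collar_low','tall_spring','tall_spring_cap']:
        print(n,t,[(np.round(d['position'],1),round(d['conf'],2)) for d in r.mark_of(f,t)][:1])
to((467,65.5,147))
"
```

```text
clk 9.25 pos [466.   62.3 147.4] yaw [-180.     0.   120.3] q [ 0.13  0.22  2.04 -0.    0.89 -0.4 ] F [-1.  -0.5 -1.3] op 0.376
shift cm [0.23 0.24 0.04] turn None
wrist tester [(array([463.1,  60.8,   2. ]), 0.69)]
wrist plate_top [(array([467.6,  67.1,  46.4]), 0.56)]
wrist collar_low []
wrist tall_spring [(array([469.8,  60.7,  88.2]), 0.63)]
wrist tall_spring_cap [(array([468.3,  61.8, 170.9]), 0.87)]
scene tester [(array([470.9,  62.1,   4.9]), 0.85)]
scene plate_top [(array([469.2,  64.7,  41.3]), 0.87)]
scene collar_low [(array([532.4,  24.3,  79.5]), 0.65)]
scene tall_spring [(array([469.9,  61.8,  86.6]), 0.79)]
scene tall_spring_cap [(array([468. ,  62.8, 173.8]), 0.66)]
side tester [(array([468.9,  61.8,  -4.5]), 0.97)]
side plate_top [(array([465.1,  63.6,  43.3]), 0.8)]
side collar_low [(array([532.2,  26.3,  81.4]), 0.65)]
side tall_spring []
side tall_spring_cap [(array([464.9,  63.1, 173.1]), 0.48)]
clk 10.15 pos [466.8  64.7 147.3] yaw [180.    0.  120.4] q [ 0.13  0.22  2.03  0.    0.89 -0.4 ] F [-0.1  0.5 -2.1] op 0.374
shift cm [0.06 0.06 0.03] turn None
```

View pics/h_wrist.png

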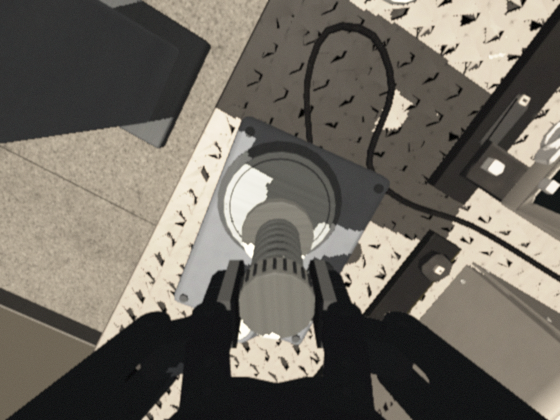

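View pics/h_scene.png

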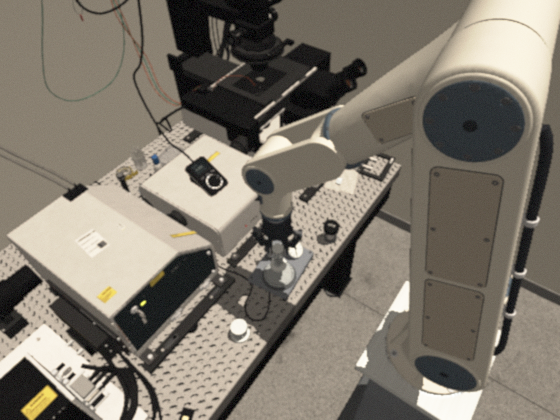

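Call:
move_arm:
  targets: [-1,0,0,1,0,-1,0,0,2,0,-1,0,0,3,0,-1,0,0,3.8,0,-1,0,0,4.3,0,-1,0,0,4.6,0,-1,0,0,4.9,0,-1,0,0,5.1,0,-1,0,0,5.1,0,-1,0,0,5.1,0]

```text
clock: 11.15
eef_pos: [466.8, 64.7, 96.5]
tcp_rot: [3.142, -0.0, 2.102]
contact_force: [-2.0, 0.6, 2.2]
opening: 0.373
```

```bash
python3 -c "
from h import *
for n in ['wrist','scene','side']:
    f=r.grab_frame(n); cv2.imwrite(f'pics/i_{n}.png',f['img'])
    if n!='wrist': cv2.imwrite(f'pics/i_{n}z.png',cv2.resize(f['img'][200:310,220:340],None,fx=5,fy=5,interpolation=cv2.INTER_CUBIC))
    for t in ['plate_top','tall_spring','tall_spring_cap','needle']:
        print(n,t,[(np.round(d['position'],1),round(d['conf'],2)) for d in r.mark_of(f,t)][:1])
to((467,65.5,147))
"
```

```text
wrist plate_top []
wrist tall_spring [(array([468.4,  62.6,  45.6]), 0.55)]
wrist tall_spring_cap [(array([467. ,  64.4, 119.6]), 0.8)]Traceback (most recent call last):
  File "<string>", line 7, in <module>
    print(n,t,[(np.round(d['position'],1),round(d['conf'],2)) for d in r.mark_of(f,t)][:1])
                                                                       ~~~~~~~~~^^^^^
ValueError: it knows: canister, collar_high, collar_low, eyepieces, plate_top, short_spring, tall_spring, tall_spring_cap, tester
```

View pics/i_wrist.png

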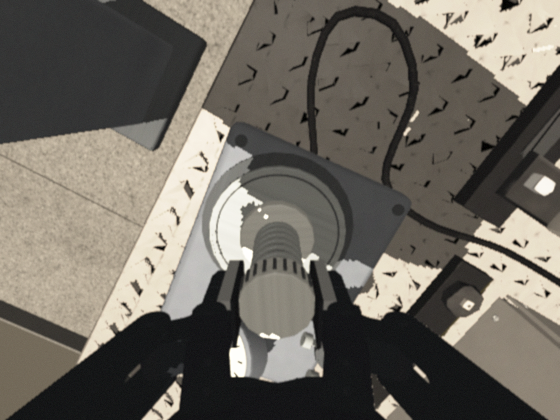

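```bash
python3 -c "
from h import *
for n in ['wrist','scene','side']:
    f=r.grab_frame(n); im=cv2.resize(f['img'],None,fx=1,fy=1)
    a=np.linspace(0,2*np.pi,120)
    S=5 if n!='wrist' else 1.4
    o=(220,200) if n!='wrist' else (0,0)
    if n!='wrist': im=im[200:310,220:340]
    im=cv2.resize(im,None,fx=S,fy=S,interpolation=cv2.INTER_CUBIC)
    for c,R,z,col in [((467,65.5),40,44,(0,0,255)),((467,65.5),45,44,(0,255,255)),((467,64.7),24,52,(0,255,0)),((467,64.7),17,124,(255,0,0))]:
        P=np.array([proj(f,(c[0]+R*np.cos(x),c[1]+R*np.sin(x),z)) for x in a]); P=((P-o+.5)*S).astype(int)
        cv2.polylines(im,[P.reshape(-1,1,2)],True,col,1)
    cv2.imwrite(f'pics/j_{n}.png',im)
    for t in ['plate_top','tall_spring','tall_spring_cap']:
        print(n,t,[(np.round(d['position'],1),round(d['conf'],2)) for d in r.mark_of(f,t)][:1])
to((467,65.5,147))
"
```

```text
wrist plate_top []
wrist tall_spring [(array([467.8,  65. ,  43.4]), 0.58)]
wrist tall_spring_cap [(array([468.2,  63.1, 121.5]), 0.98)]
scene plate_top [(array([467.7,  65.9,  43.1]), 0.71)]
scene tall_spring [(array([467.2,  64.1,  41.5]), 0.85)]
scene tall_spring_cap [(array([ 503.1, -397.8,  416.3]), 0.73)]
side plate_top [(array([468.2,  64.3,  43.4]), 0.74)]
side tall_spring [(array([466.1,  63.1,  43.4]), 0.48)]
side tall_spring_cap [(array([464.1,  58.3, 118.7]), 0.48)]
clk 11.95 pos [466.8  64.6  96.3] yaw [180.    0.  120.4] q [ 0.13  0.31  2.07 -0.    0.77 -0.4 ] F [-0.5  0.5  1.8] op 0.376
shift cm [ 0.06  0.06 -5.07] turn None
```

View pics/j_wrist.png

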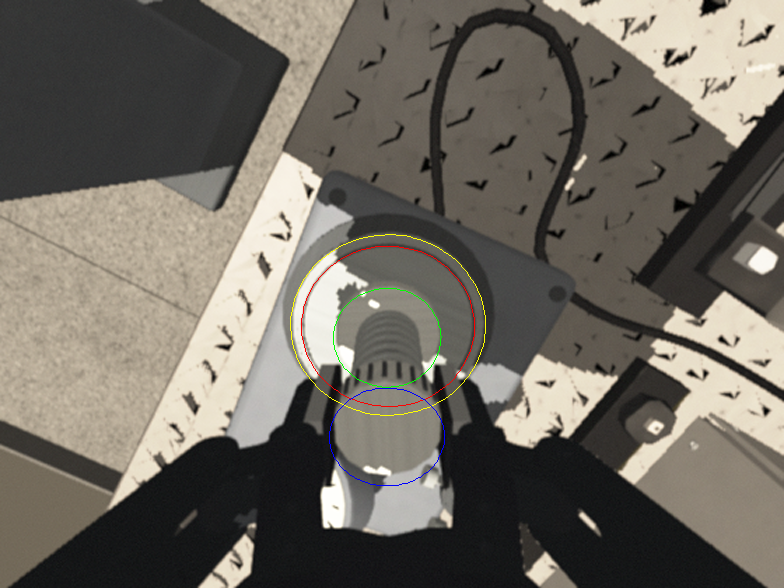

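View pics/j_scene.png

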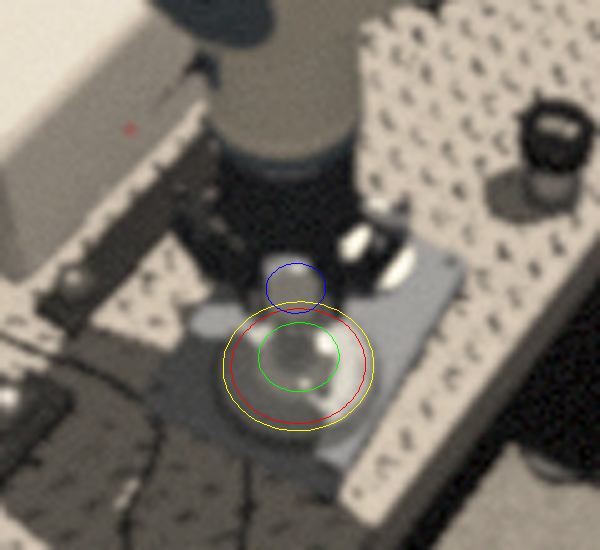

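View pics/j_side.png

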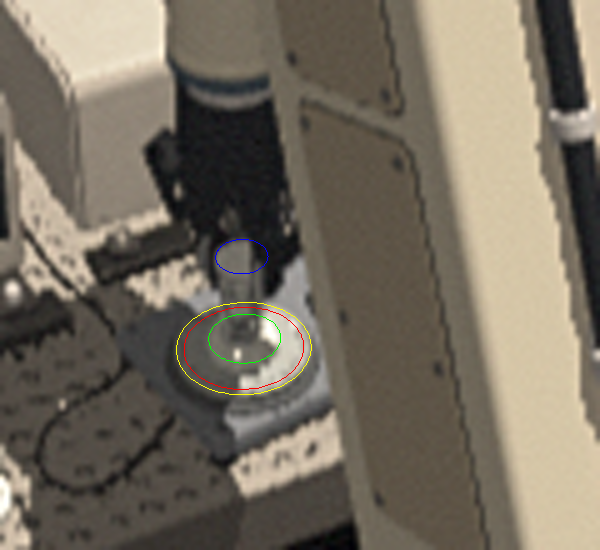

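Call:
move_arm:
  targets: [-1,0,0,0.2,0,-1,0,0,0.5,0,-1,0,0,0.8,0,-1,0,0,1.1,0,-1,0,0,1.4,0,-1,0,0,1.7,0,-1,0,0,1.9,0,-1,0,0,2,0,-1,0,0,2,0,-1,0,0,2,0]

```text
clock: 12.95
eef_pos: [467.0, 64.7, 76.4]
tcp_rot: [3.141, 0.0, 2.102]
contact_force: [-2.6, 1.5, 8.6]
opening: 0.376
```

```bash
python3 -c "
from h import *
to((467,65,63.3))
for n in ['wrist','scene','side']:
    f=r.grab_frame(n); cv2.imwrite(f'pics/k_{n}.png',f['img'])
    for t in ['tall_spring','tall_spring_cap']:
        print(n,t,[(np.round(d['position'],1),round(d['conf'],2)) for d in r.mark_of(f,t)][:1])
to((467,65,63.3))
"
```

```text
clk 12.95 pos [467.   64.7  76.4] yaw [180.    0.  120.4] q [ 0.13  0.34  2.08  0.    0.72 -0.4 ] F [-2.6  1.5  8.6] op 0.376
shift cm [0.02 0.01 1.31] turn None
wrist tall_spring [(array([470.8,  61.7,  41.8]), 0.75)]
wrist tall_spring_cap [(array([467.2,  64.9,  99.9]), 0.66)]
scene tall_spring [(array([467.1,  63.4,  40.7]), 0.53)]
scene tall_spring_cap [(array([465.9,  63.1, 102.6]), 0.62)]
side tall_spring [(array([463.5,  63.4,  42.9]), 0.55)]
side tall_spring_cap [(array([465.9,  62.6, 100.6]), 0.57)]
clk 13.4 pos [467.   64.8  76.4] yaw [180.    0.  120.4] q [ 0.13  0.34  2.08  0.    0.72 -0.4 ] F [-2.1  1.6  8.6] op 0.372
shift cm [0.02 0.01 1.31] turn None
```

View pics/k_wrist.png

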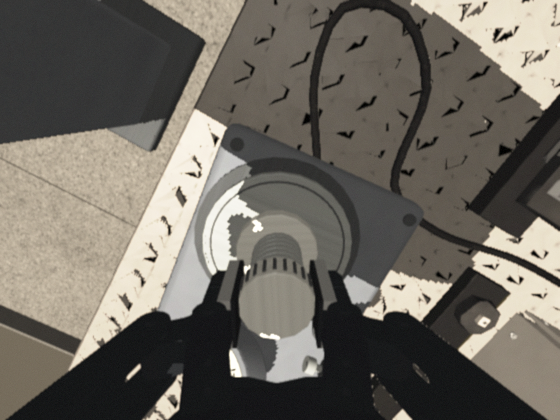

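Call:
move_arm:
  targets: [-1,0,0,0.3,0,-1,0,0,0.6,0,-1,0,0,0.9,0,-1,0,0,1.1,0,-1,0,0,1.2,0,-1,0,0,1.2,0,-1,0,0,1.2,0,-1,0,0,1.2,0,-1,0,0,1.2,0,-1,0,0,1.2,0]

```text
clock: 14.4
eef_pos: [467.0, 64.8, 64.6]
tcp_rot: [3.141, 0.0, 2.102]
contact_force: [-3.6, 0.1, 11.9]
opening: 0.38
```

```bash
python3 -c "
from h import *
to((467,65,63.3))
for n in ['wrist','scene','side']:
    f=r.grab_frame(n); cv2.imwrite(f'pics/l_{n}.png',f['img'] if n=='wrist' else cv2.resize(f['img'][200:310,220:340],None,fx=5,fy=5,interpolation=cv2.INTER_CUBIC))
    for t in ['tall_spring','tall_spring_cap','collar_high','collar_low']:
        print(n,t,[(np.round(d['position'],1),round(d['conf'],2)) for d in r.mark_of(f,t)][:1])
to((467,65,63.3))
"
```

```text
clk 14.4 pos [467.   64.8  64.6] yaw [180.    0.  120.4] q [ 0.13  0.36  2.09  0.    0.69 -0.4 ] F [-3.6  0.1 11.9] op 0.38
shift cm [0.02 0.01 0.13] turn None
wrist tall_spring [(array([470.9,  61.5,  38.4]), 0.84)]
wrist tall_spring_cap [(array([468.1,  63. ,  87.8]), 0.92)]
wrist collar_high []
wrist collar_low []
scene tall_spring [(array([470. ,  62.5,  40.8]), 0.55)]
scene tall_spring_cap [(array([469.4,  63.9,  88.1]), 0.4)]
scene collar_high [(array([456.4, 266.3,  -3.3]), 0.23)]
scene collar_low []
side tall_spring [(array([466.7,  63.5,  38. ]), 0.46)]
side tall_spring_cap [(array([463.9,  63.9,  87.7]), 0.64)]
side collar_high []
side collar_low [(array([534.2,  25.2,  81.2]), 0.84)]
clk 15.15 pos [467.   64.8  64.6] yaw [180.    0.  120.4] q [ 0.13  0.36  2.09  0.    0.69 -0.4 ] F [-4.1  1.1 12. ] op 0.375
shift cm [0.02 0.01 0.13] turn None
```

View pics/l_wrist.png

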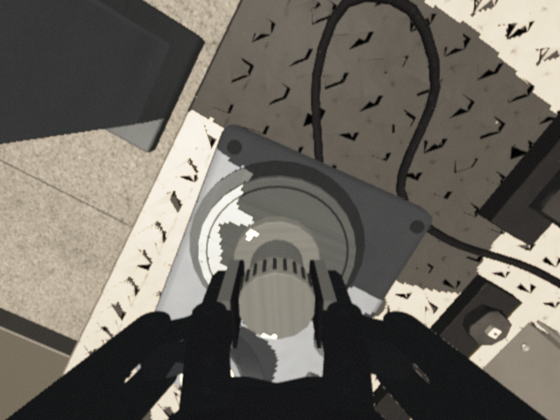

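View pics/l_side.png

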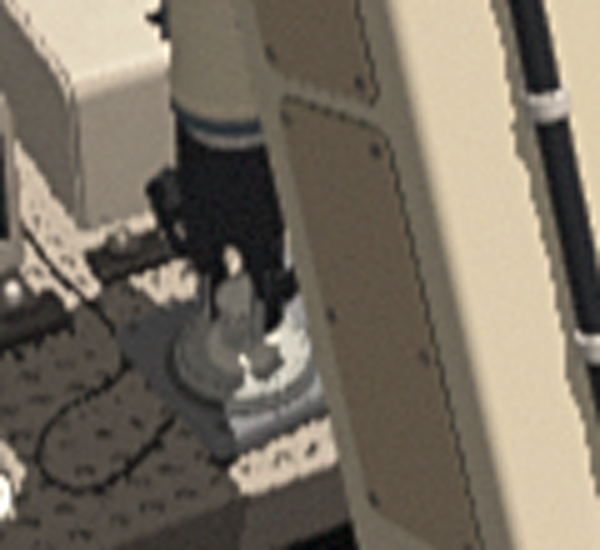

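Call:
move_arm:
  targets: [-1,0,0,0,0,-1,0,0,0,0,-1,0,0,0,0,-1,0,0,0,0,-1,0,0,0,0,-1,0,0,0,0,-1,0,0,0,0,-1,0,0,0,0,-1,0,0,0,0,-1,0,0,0,0]

```text
clock: 16.15
eef_pos: [467.0, 64.8, 64.6]
tcp_rot: [3.141, 0.0, 2.102]
contact_force: [-3.5, 1.4, 12.3]
opening: 0.372
```

Call:
move_arm:
  targets: [-1,0,0,-0.4,0,-1,0,0,-0.8,0,-1,0,0,-1.2,0,-1,0,0,-1.6,0,-1,0,0,-2,0,-1,0,0,-2.4,0,-1,0,0,-2.8,0,-1,0,0,-3.2,0,-1,0,0,-3.5,0,-1,0,0,-3.55,0]

```text
clock: 17.15
eef_pos: [466.8, 64.6, 100.0]
tcp_rot: [3.141, 0.0, 2.102]
contact_force: [-1.6, 0.2, -0.0]
opening: 0.378
```

```bash
python3 -c "
from h import *
to((467,65,100.5))
for n in ['wrist','scene','side']:
    f=r.grab_frame(n); cv2.imwrite(f'pics/m_{n}.png',f['img'])
    for t in ['tall_spring','tall_spring_cap','plate_top']:
        print(n,t,[(np.round(d['position'],1),round(d['conf'],2)) for d in r.mark_of(f,t)][:1])
to((467,65,100.5))
"
```

```text
clk 17.15 pos [466.8  64.6 100. ] yaw [180.    0.  120.4] q [ 0.13  0.3   2.07 -0.    0.77 -0.4 ] F [-1.6  0.2 -0. ] op 0.378
shift cm [ 0.02  0.03 -0.05] turn None
wrist tall_spring [(array([468.8,  65. ,  41.7]), 0.82)]
wrist tall_spring_cap [(array([469.3,  63.3, 126.4]), 0.64)]
wrist plate_top []
scene tall_spring [(array([465.9,  66.4,  42.2]), 0.58)]
scene tall_spring_cap [(array([468.2,  62.2, 125.1]), 0.42)]
scene plate_top [(array([467.5,  65.2,  42.8]), 0.86)]
side tall_spring [(array([ 4.587e+02,  2.702e+02, -1.000e-01]), 0.59)]
side tall_spring_cap [(array([467.6,  63.5, 122.3]), 0.41)]
side plate_top [(array([467.1,  65.7,  40.1]), 0.56)]
clk 17.75 pos [466.8  64.6  99.8] yaw [-180.     0.   120.4] q [ 0.13  0.3   2.07 -0.    0.77 -0.4 ] F [-0.8  0.4  0.3] op 0.373
shift cm [ 0.02  0.03 -0.07] turn None
```

View pics/m_wrist.png

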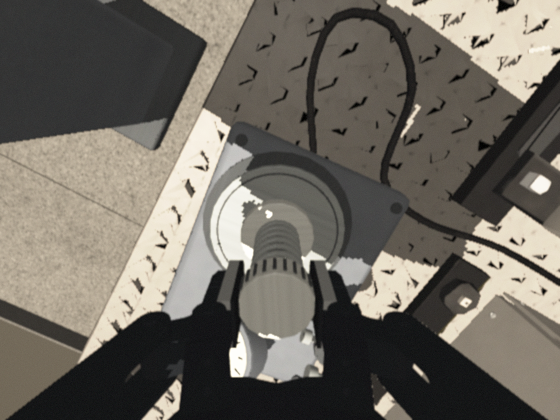

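Call:
move_arm:
  targets: [-0.15,0,0,0,0,-0.05,0,0,0,0,0.1,0,0,0,0,0.3,0,0,0,0,0.5,0,0,0,0,0.7,0,0,0,0,0.9,0,0,0,0,0.9,0,0,0,0]

```text
clock: 18.55
eef_pos: [466.8, 64.7, 99.8]
tcp_rot: [-3.142, -0.0, 2.102]
contact_force: [1.0, -0.4, -0.3]
opening: 0.953
```

```bash
python3 -c "
from h import *
for n in ['wrist','scene','side']:
    f=r.grab_frame(n); cv2.imwrite(f'pics/n_{n}.png',f['img'])
    for t in ['tall_spring','tall_spring_cap','plate_top']:
        print(n,t,[(np.round(d['position'],1),round(d['conf'],2)) for d in r.mark_of(f,t)][:1])
to((467,65,220))
"
```

```text
wrist tall_spring [(array([468.8,  64.6,  45. ]), 0.59)]
wrist tall_spring_cap [(array([465. ,  63.4, 129.2]), 0.67)]
wrist plate_top []
scene tall_spring [(array([467.4,  61.9,  44.4]), 0.82)]
scene tall_spring_cap [(array([465.5,  63.4, 127.5]), 0.7)]
scene plate_top [(array([470.9,  67.5,  42.9]), 0.77)]
side tall_spring [(array([465.4,  63.7,  39.9]), 0.57)]
side tall_spring_cap [(array([464.9,  65.6, 122.9]), 0.65)]
side plate_top [(array([466.1,  66.6,  41.4]), 0.55)]
clk 19.15 pos [466.8  64.7  99.8] yaw [-180.    -0.   120.4] q [ 0.13  0.3   2.07  0.    0.77 -0.4 ] F [ 0.1  0.1 -0.1] op 0.948
shift cm [  0.02   0.03 -12.02] turn None
```

View pics/n_wrist.png

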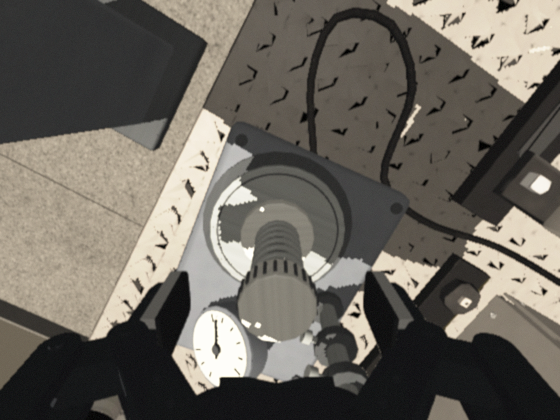

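The jaws are open and the spring stands free, its cap at (278,303) between the fingers. Now I'll retreat straight up.

Call:
move_arm:
  targets: [0.9,0,0,-1,0,0.9,0,0,-3,0,0.9,0,0,-6,0,0.9,0,0,-9,0,0.9,0,0,-12,0,0.9,0,0,-12,0,0.9,0,0,-12,0]

```text
clock: 19.85
eef_pos: [467.1, 64.7, 220.8]
tcp_rot: [3.14, 0.001, 2.102]
contact_force: [-0.4, 0.5, -0.6]
opening: 0.95
```

```bash
python3 -c "
from h import *
for n in ['wrist','scene','side']:
    f=r.grab_frame(n); cv2.imwrite(f'pics/o_{n}.png',f['img'])
    for t in ['tall_spring','tall_spring_cap','plate_top','short_spring','canister']:
        print(n,t,[(np.round(d['position'],1),round(d['conf'],2)) for d in r.mark_of(f,t)][:1])
to((467,65,220))
"
```

```text
wrist tall_spring [(array([471. ,  63.5,  43. ]), 0.7)]
wrist tall_spring_cap [(array([466.5,  64.1, 124.5]), 0.65)]
wrist plate_top [(array([532.5,  28.2,  98.6]), 0.66)]
wrist short_spring []
wrist canister []
scene tall_spring [(array([470.8,  63.2,  43.2]), 0.78)]
scene tall_spring_cap [(array([465.7,  64.3, 128.7]), 0.42)]
scene plate_top [(array([465.3,  65.4,  41.4]), 0.95)]
scene short_spring [(array([454.5, 268. ,  -1.9]), 0.9)]
scene canister [(array([ 427.4, -163.5,    0.5]), 0.58)]
side tall_spring [(array([464.2,  64.6,  40.9]), 0.58)]
side tall_spring_cap [(array([457.1, 267.5,   1.5]), 0.53)]
side plate_top [(array([467.7,  64.9,  42.5]), 0.77)]
side short_spring [(array([458.1, 268.9,   1. ]), 0.62)]
side canister []
clk 20.75 pos [466.8  64.6 219.8] yaw [180.    0.  120.4] q [ 0.13  0.12  1.96  0.    1.05 -0.4 ] F [ 0.2 -0.1 -0.2] op 0.952
shift cm [ 0.02  0.03 -0.02] turn None
```

View pics/o_wrist.png

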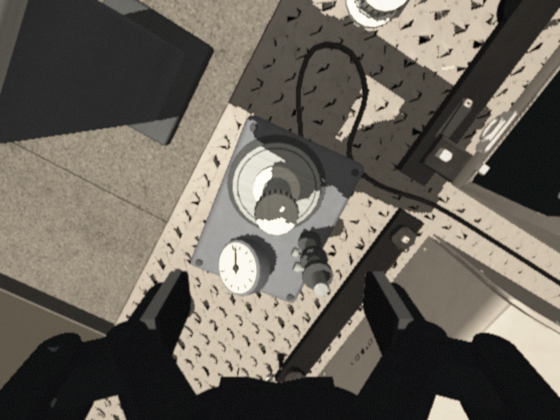

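View pics/o_scene.png

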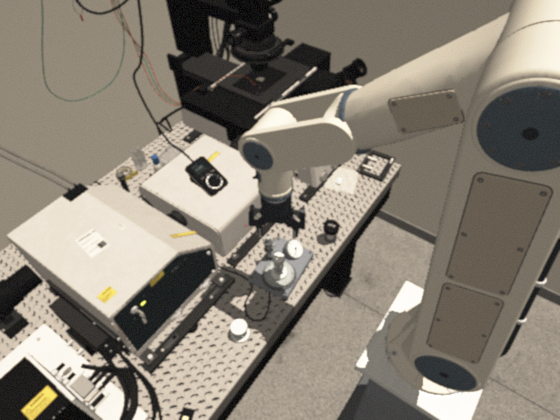

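```bash
python3 -c "
from rig import r
print(r.sign_off())"
```

```text
the job is handed in; nothing more can be done
None
```

I stood the tall spring on the tester's plate, pressed its cap to between the two collars, held it there, let it up and left it standing. I handed the job in at about 21 s of the 54 s; the hand-in gives no verdict.

- **Press and hold:** The cap was held still for over 2 s with about 12 N on the wrist. Its top was at about 92 mm by the arm's position and about 88 mm by the cameras. Those differ by 4 mm, but both are inside the 79–101 mm gap. Travel was about 35 mm, against the 45 mm limit.
- **Plate sinking:** While it was pressed, the cameras put the foot at 38–41 mm, against a free plate height of 44 mm. The arithmetic gives about 2.5 mm of sinking. The rest looks like camera bias, but the lowest reading is 6 mm down, just past the 5 mm limit if the plate is judged at its unloaded height.
- **Side force:** There was also a sideways force of about 4 N during the hold, which faded once the spring was let up.
- **Final check:** The spring stands upright and free, with its cap back at about 125–129 mm (free height is 129 mm). Its foot is within a few millimetres of the plate's centre. The open gripper is about 120 mm higher than where it let go.
- **Bystanders:** The short spring and the canister still read where they were at the start, within the networks' error.
- **Stray readings:** A few network readings were clearly wrong and I ignored them, such as the side camera once placing the tall spring where the short one stands.

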